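# Press a worn bearing sleeve out of its housing with a drift

### The arm

A 6-joint arm with a two-finger parallel gripper is mounted at the origin on a cart in front of the work surface, level with it; the furniture and walls round the work are solid. World frame = base frame: x ahead of the robot, y to its left, z up, the work surface at z = 0. Lengths are in mm, angles in rad, forces in N, time in s.
With the tool pointing down it reaches from about 275 to 1000 mm from the base axis. Payload 8.4 kg.
Tool frame: the origin (TCP) lies on the mounting face of the last link; the fingertips stand 173 mm ahead of it and the grasp point (between the pads) lies 155 mm ahead of it; z points along the fingers, y is the line along which they close (so a half turn about z gives the same grasp; the last joint's range is limited). The gripper opens to 85 mm and grips with 20 to 120 N. Pads are 22 mm wide; open, the fingers measure 114 mm over their backs; the gripper's body (76 mm by 85 mm) begins 54 mm behind the grasp point. The pads swing forward as they close: fully open they stand 13 mm farther back than shut.
Start: joints at [-1.21, 0.353, 1.633, -0, 1.155, -0.002], TCP at [221.807, -584.321, 404.681] pointing down, gripper open.
Joint ranges: [-2.63, 2.63], [-0.92, 2.1], [0.06, 2.66], [-1.3, 4.44], [0, 2.69], [-3.02, 3.02]. Speed limits (rad/s): [2.22, 2.22, 2.79, 3.14, 3.14, 3.14].

### API

Orientations are given as [roll, pitch, yaw] about the fixed x, y, z axes, in that order (R = Rz(yaw) Ry(pitch) Rx(roll)).
In Python, from rig import r gives the robot as it stands.
- The arm moves only by the tool apply_moves, never from a script. Its argument "deltas" is a list of rows, each an object with "claw": the gripper command: -1 is fully open, 1 is shut, values between are in proportion; "delta_pos": the shift along the tool's x, y, z in cm, a list of three; "yaw": the turn about the tool's z in rad. In form: [{"claw": claw, "delta_pos": [tx, ty, tz], "yaw": yaw}, ...]. A call has 1 to 8 rows; each row shifts and turns the commanded pose from where the row before left it, along the tool's axes as they then stand; what a row does not reach is not made up. A row lasts 1/8 s, in which the tool goes at most 62.5 mm and 10.7 degrees, less where a joint would pass 70% of its speed; a pose out of reach is approached as far as the arm can. A call with a gripper value outside its range is refused whole. The fingers move at their own pace and stop on an object; "grip_force" is the grip in N (left out, the last holds). Time passes only in rows, so rows that do not move let the fingers close. It gives the time, the measured TCP pose, the force, the opening and the grip force at its end, in the units of the state.
- r.sense(): the state, without advancing time (a new reading comes with each control period).
- r.grab_frame(name): name is "scene" or "side" or "wrist"; returns a dict with "img" (400x640x3 uint8, blue, green, red), "z_map" (400x640 float32, mm along the optical axis (not along the pixel's ray), 0 where there is no reading), "fx", "fy", "cx", "cy" (pixels), "dist" ([k1, k2, p1, p2, k3] as OpenCV has them; the pictures are not rectified), "eye" and "rotation" of the camera in the world; the wrist camera has in their place "T_tool_cam" (4x4, takes a point from camera to tool coordinates, whose origin is the TCP and whose axes are the flange's). Camera axes: x right, y up, looking along -z (the intrinsics and any distortion apply to the point x, -y, -z); pixel columns grow to the right and rows downward; lengths in mm; the calibration is good to about 2 mm. A picture is of the moment at which its call begins: read the wrist's pose just before it.
- r.sign_off(): hands the job in; it is judged then, once.
The state is a dict: "clock": time; "qpos": joint angles; "qvel": joint speeds; "joint_efforts": joint torques, N m; "eef_pos": TCP position; "tcp_rot": TCP orientation; "contact_force": force on the tool from outside, world axes, zero at the start; "wrist_torque": the same for the moment, N m; "opening": opening from 0.0 (shut) to 1.0 (fully open); "grasp_force": force on a finger pad.
Only numpy, scipy, OpenCV 4.12 (cv2) and the standard library are available. Lean on these libraries where they do the work, as an engineer would, in place of code of your own. Each camera call takes 0.05 s, during which the arm holds its last target. There are 200 camera calls.

### The job

Take the drift out of its holder and use it, upright, to press the brass sleeve down through the bore of the bearing housing on the press-out stand, until the sleeve is completely out below the housing. The housing sits some millimetres off centre in its nest, so feel for the bore and push gently, never with more than 25 N, and only with the drift. Then draw the drift out and stand it back in its holder, fully home, leaving everything else alone.

Things in the scene. Friction and masses are not known exactly. Their poses are not given: they have to be found in the camera images.
- stand: Press-out stand fixed to the worktop: 120 x 120 mm base, four columns, and a nest plate in which an aluminium bearing housing lies, a stepped disc 64 mm across, 32 mm high, with a brass sleeve stuck in its vertical bore. The housing's underside is 78 mm, its flat top face (52 mm across) 110 mm above the worktop. Origin: centre of the base's underside, z up, x and y along the base's sides.
- nest_floor (a point): Centre of the nest's floor, 78 mm above the worktop, on which the housing lies. The nest has 5 mm of play: the bore's axis is up to 5 mm off this point along each of the stand's x and y axes, differently every time, and that is not measured. The housing is held too firmly to be shifted (40 N).
- nest_centre (a point): 32 mm above nest_floor, level with the housing's top face. The bore (14.4 mm diameter) opens there in a shallow countersink, 28.4 mm wide, 3.5 mm deep (slope 1 in 2). The drift enters only within 1.2 mm of the axis; further off its tip rests on the cone, 3.5 mm below the top face when 1.7 mm off and 0.5 mm higher per further mm. Below the cone the bore is plain.
- sleeve (a joint): How far the brass sleeve (14 mm across, 7 mm hole, 18 mm long) is pressed down, m; starts 0 to 0.0025. At 0 its upper face is 11 mm below the housing's top and 21 mm above its underside: out at 0.021. A friction-braked catch plunger under it follows it down: it moves at 8 N plus 25 N per m/s, stays where left, hard stop at 0.034.
- holder: Aluminium drift holder fixed to the worktop: a 90 x 80 x 8 mm foot and a 50 x 50 mm block, top face 72 mm above the worktop, with an 18 mm vertical hole right through its centre. Origin at the centre of the underside, z up.
- drift: Drift, about 180 g, standing in the holder, collar flat on its top face: round steel shank 12 mm across, 60 mm long, tip chamfered 0.5 mm; collar 30 mm across, 6 mm thick; above it a square black grip 22 x 22 mm, 6 to 68 mm above the origin, sides along its x and y. Origin: on the axis at the collar's underside, z up towards the grip; the tip is 60 mm below it.
- jar: Small sample jar with a red lid, 50 mm across, 55 mm high, a bystander; origin at the centre of its underside.
- timer: Bench timer, 62 x 62 x 20 mm, a bystander; origin at the centre of its underside.
- dish: Lidded culture dish, 94 mm across, 16 mm high, a bystander; origin at the centre of its underside.
Mind the look-alikes: they are no part of the job. Leave any orange or red look-alike of the holder alone.

How it is judged (in metres and radians):
On the way, in this order (a step that is already met when the one before it is completed fails the run):
1. the drift is lifted clear of its holder (z of drift in the frame of holder above 0.137 m), for 0.2 s.
2. the sleeve is pressed completely out below the housing, the drift upright and through the bore (value of joint sleeve above 0.022 m and z of drift in the frame of stand below 0.142 m and horizontal distance between drift and stand below 0.015 m and angle between drift's own z axis and vertical below 0.15 rad), for 0.1 s.
At the end, for the whole second after the job is handed in: The sleeve is pressed down at least 22 mm, which is wholly out below the housing; the drift stands released and at rest in its holder, its axis within 6 mm of the hole's, collar on the top face (within 3 mm, tilt under 0.06 rad) (value of joint sleeve above 0.022 m and horizontal distance between drift and holder below 0.006 m and z of drift in the frame of holder between 0.068 and 0.075 m and angle between drift's own z axis and vertical below 0.06 rad and linear speed of drift below 0.02 m/s); the robot touches nothing.
It fails at once if the drift presses on the stand, housing or sleeve with more than 25 N (contact force between drift and stand above 25 N).
It fails at once if the gripper or arm pushes on the stand, housing or sleeve (contact force between any of the fingers, the arm and stand above 3 N).
It fails at once if a bystander is moved by more than 15 mm (distance of any of jar, timer, dish from where it was at the start of the episode above 0.015 m).
It also fails if it takes over 67 s, if anything falls off the work surface, if the arm or the gripper's body presses on something with over 40 N, if the wrist force passes 120 N, or if a joint passes its speed limit or range.

## Working session

There is one attempt and no reset: what is moved stays moved. The work goes in short steps, Python scripts to look and compute and a tool call to move; the robot and the scene stay as the last step left them, time stands still between calls to the robot, and variables do not carry over. Pictures are saved under pics/ and viewed, at most 10 in all, crops included, and the job is handed in when it is done.

Besides the shell and the picture viewer there is one more tool, called by a JSON object that holds its "op" and its "data". apply_moves: Moves the arm, as the interface text tells. Its arguments: {"type":"object","properties":{"deltas":{"type":"array"},"grip_force":{"type":"number"}},"required":["deltas"]}

```bash
mkdir -p pics; ls
cat > h.py <<'E'
from rig import r
import numpy as np, cv2
from scipy.spatial.transform import Rotation as Ro
def look(n):
    s=r.sense(); f=r.grab_frame(n)
    if n=='wrist':
        T=np.eye(4);T[:3,:3]=Ro.from_euler('xyz',s['tcp_rot']).as_matrix();T[:3,3]=s['eef_pos']
        W=T@np.array(f['T_tool_cam']); f['R'],f['e']=W[:3,:3],W[:3,3]
    else:
        f['R']=np.array(f['rotation']).reshape(3,3); f['e']=np.array(f['eye']).ravel()
    f['K']=np.array([[f['fx'],0,f['cx']],[0,f['fy'],f['cy']],[0,0,1.]]); f['d']=np.array(f['dist'],float)
    return f
def dirs(f,uv):
    p=cv2.undistortPoints(np.array(uv,float).reshape(-1,1,2),f['K'],f['d']).reshape(-1,2)
    return np.c_[p[:,0],-p[:,1],-np.ones(len(p))]
def plane(f,uv,z):
    d=dirs(f,uv)@f['R'].T
    return f['e']+d*((z-f['e'][2])/d[:,2])[:,None]
def depth(f,uv):
    d=dirs(f,uv); z=np.array([f['z_map'][int(v),int(u)] for u,v in uv])
    return f['e']+(d*z[:,None])@f['R'].T
def cloud(f):
    v,u=np.mgrid[0:400,0:640]; uv=np.c_[u.ravel(),v.ravel()]
    P=f['e']+(dirs(f,uv)*f['z_map'].reshape(-1,1))@f['R'].T
    P[f['z_map'].ravel()==0]=np.nan
    return P.reshape(400,640,3)
E
python3 - <<'E'
from h import *
print(r.sense())
for n in ('scene','side'):
    f=look(n); cv2.imwrite(f'pics/{n}0.png',f['img']); print(n,f['e'],f['R'].round(2).tolist(),f['fx'],f['dist'])
    np.savez(f'{n}0.npz',P=cloud(f),img=f['img'])
E
```

```text
pics
{'clock': 0.0, 'qpos': array([-1.21037006e+00,  3.53654686e-01,  1.63414122e+00, -3.94177103e-05,
        1.15519835e+00, -2.43574561e-03]), 'qvel': array([-0.00045041, -0.00036102,  0.00043872,  0.00270291,  0.00045982,
        0.00106106]), 'joint_efforts': array([-2.65359180e-03, -6.05263066e+01, -3.42067373e+01, -2.04922758e-04,
        9.26762063e-03, -5.06014175e-06]), 'eef_pos': array([ 221.73432104, -584.09108358,  403.95439508]), 'tcp_rot': array([-3.14019096e+00,  3.26258809e-05,  3.62877973e-01]), 'contact_force': array([-0.04224062, -0.40371448, -0.1830027 ]), 'wrist_torque': array([-0.03324931, -0.00907584,  0.05351015]), 'grasp_force': 0.0, 'opening': 0.9957139389390225}Traceback (most recent call last):
  File "<stdin>", line 4, in <module>
  File "h.py", line 10, in look
    f['R']=np.array(f['rotation']).reshape(3,3); f['e']=np.array(f['eye']).ravel()
           ~~~~~~~~~~~~~~~~~~~~~~~~~~~~~~~^^^^^
ValueError: cannot reshape array of size 3 into shape (3,3)
```

Rotation is roll/pitch/yaw.

```bash
sed -i "s/f\['R'\]=np.array(f\['rotation'\]).reshape(3,3)/f['R']=Ro.from_euler('xyz',f['rotation']).as_matrix()/" h.py
python3 - <<'E'
from h import *
for n in ('scene','side'):
    f=look(n); cv2.imwrite(f'pics/{n}0.png',f['img']); print(n,f['e'],f['R'].round(2).tolist(),f['fx'],f['dist'])
    np.savez(f'{n}0.npz',P=cloud(f),img=f['img'])
E
```

```text
scene [-311.82446071  784.96099749  935.63204809] [[-0.71, 0.41, -0.57], [-0.7, -0.44, 0.56], [-0.02, 0.8, 0.6]] 444.4027155261224 [-0.10100277  0.          0.          0.          0.        ]
side [ 313.83615606 1129.8396971   569.7175903 ] [[-0.99, 0.08, -0.14], [-0.16, -0.36, 0.92], [0.03, 0.93, 0.36]] 495.96504491743735 [-0.08536844  0.          0.          0.          0.        ]
```

View pics/scene0.png

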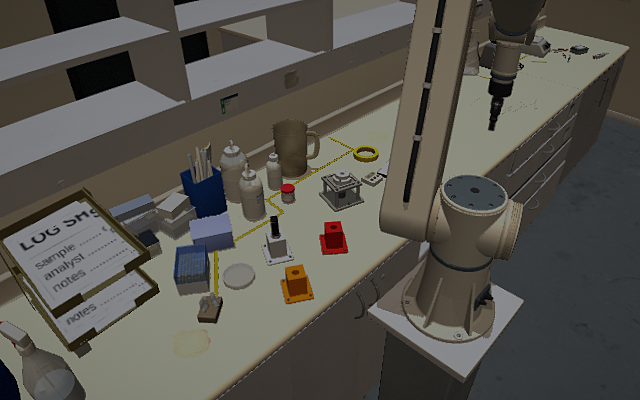

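View pics/side0.png

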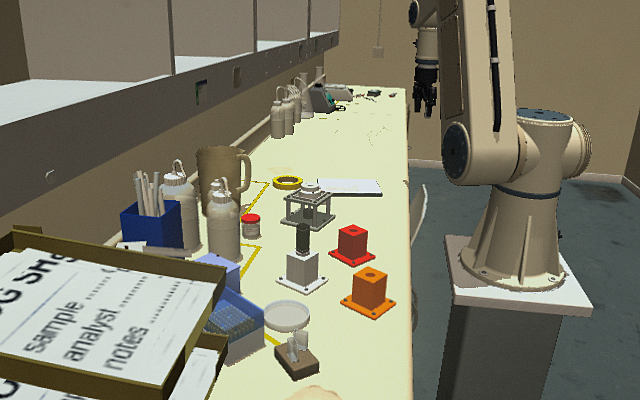

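The drift stands in the bare aluminium holder at scene (276,245) / side (303,265). The orange holder, scene (296,285), and the red one, scene (333,238), are empty look-alikes. The stand is at scene (342,188) / side (308,205). I'll measure these from depth and confirm with a crop.

Run:
```python
from h import *
for n,bd,bs in (('scene',(262,212,295,265),(318,165,365,212)),('side',(275,218,330,296),(278,175,340,232))):
    z=np.load(n+'0.npz');P=z['P'];img=z['img']
    for nm,b in (('drift',bd),('stand',bs)):
        Q=P[b[1]:b[3],b[0]:b[2]].reshape(-1,3); Q=Q[np.isfinite(Q[:,0])]
        for lo,hi in ((3,12),(66,76),(90,137),(136,146),(104,116)):
            m=(Q[:,2]>lo)&(Q[:,2]<hi); q=Q[m]
            if len(q)>3: print(n,nm,lo,hi,len(q),np.median(q,0).round(1),((q.min(0)+q.max(0))/2).round(1),np.ptp(q,0).round(0), cv2.minAreaRect(q[:,:2].astype(np.float32)))
a=np.load('scene0.npz')['img'][150:310,215:395]; cv2.imwrite('pics/crop.png',cv2.resize(a,None,fx=3.7,fy=3.7,interpolation=cv2.INTER_CUBIC)[:,:])
```

```text
scene drift 3 12 295 [468.8 196.7   6.5] [547.1 141.8   7.5] [233. 188.   9.] ((542.2894897460938, 132.3323211669922), (95.27677154541016, 248.1002960205078), 50.24158477783203)
scene drift 66 76 155 [478.7 188.1  70.5] [488.6 180.6  70.7] [67. 65.  9.] ((486.2164306640625, 181.3028106689453), (50.1688232421875, 58.041202545166016), 63.51274108886719)
scene drift 90 137 103 [479.9 186.8 114.1] [485.8 182.  113.5] [29. 26. 47.] ((484.565185546875, 182.3275909423828), (22.917537689208984, 22.81191635131836), 31.684335708618164)
scene drift 136 146 37 [487.1 181.2 138.3] [487.  181.7 139.1] [28. 25.  5.] ((486.94317626953125, 180.40548706054688), (20.327701568603516, 22.232242584228516), 48.34563446044922)
scene drift 104 116 25 [479.4 187.4 110.1] [480.3 184.9 110. ] [15. 19. 11.] ((479.9117431640625, 185.8833770751953), (20.709304809570312, 6.5258636474609375), 52.698402404785156)
scene stand 3 12 487 [ 518.9 -147.     7.9] [ 585.9 -228.7    7.5] [270. 281.   9.] ((577.43603515625, -213.75265502929688), (169.4233856201172, 287.8438720703125), 45.84247589111328)
scene stand 66 76 139 [
[... 1624 characters left out ...]
4 [ 525.  -117.1   73.5] [511.8 -80.4  71.5] [174. 229.   9.] ((465.8695068359375, -96.48294067382812), (134.1479034423828, 239.18495178222656), 46.818763732910156)
side stand 90 137 301 [ 525.  -143.8  107.6] [519.1   2.5 113.4] [ 90. 386.  46.] ((503.9437561035156, 1.673828125), (59.477210998535156, 387.7894287109375), 10.106433868408203)
side stand 136 146 61 [488.4 182.4 139.5] [488.5 181.5 138.9] [27. 24.  5.] ((486.9213562011719, 181.40750122070312), (24.710033416748047, 21.7456111907959), 38.0014762878418)
side stand 104 116 126 [ 532.7 -154.3  109.8] [ 533.  -162.9  109.1] [48. 55. 10.] ((531.6728515625, -162.1083221435547), (50.683292388916016, 47.86940002441406), 44.30211639404297)
```

View pics/crop.png

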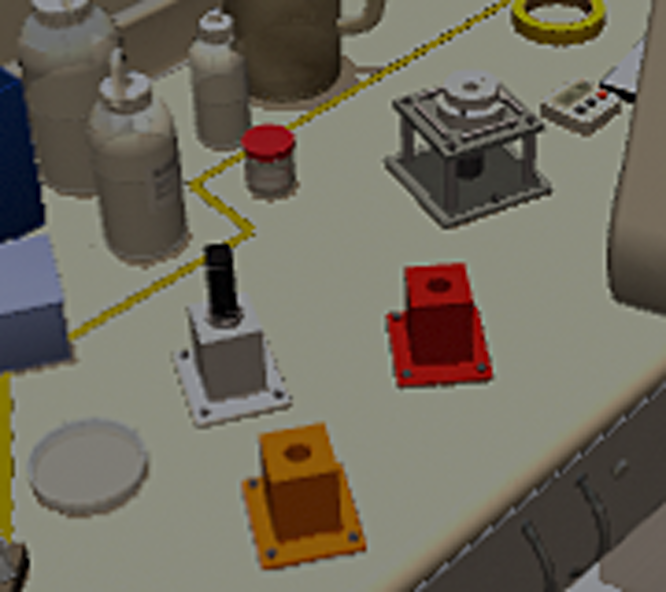

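```bash
cat >> h.py <<'E'
def go(x,y,z=None):
    s=r.sense(); R=Ro.from_euler('xyz',s['tcp_rot']).as_matrix(); p=s['eef_pos']
    d=np.array([x,y,p[2] if z is None else z])-p
    print('tool delta cm',(R.T@d/10).round(3),'len',np.linalg.norm(d).round(1),'yaw',s['tcp_rot'][2].round(4))
E
python3 - <<'E'
from h import *
f=r.grab_frame('wrist'); print(np.array(f['T_tool_cam']).round(2),f['fx'],f['dist'])
go(533,-163)
E
```

```text
[[ 0.    0.96  0.28 69.17]
 [ 1.   -0.   -0.   -0.41]
 [-0.    0.28 -0.96 30.15]
 [ 0.    0.    0.    1.  ]] 281.41854669098325 [0.00756679 0.         0.         0.         0.        ]
tool delta cm [ 4.4044e+01 -2.8333e+01  2.2000e-02] len 523.7 yaw 0.3628
```

{"op": "apply_moves", "data": {"deltas": [{"claw":-1,"delta_pos":[5.5,-3.54,0],"yaw":0},{"claw":-1,"delta_pos":[5.5,-3.54,0],"yaw":0},{"claw":-1,"delta_pos":[5.5,-3.54,0],"yaw":0},{"claw":-1,"delta_pos":[5.5,-3.54,0],"yaw":0},{"claw":-1,"delta_pos":[5.5,-3.54,0],"yaw":0},{"claw":-1,"delta_pos":[5.5,-3.54,0],"yaw":0},{"claw":-1,"delta_pos":[5.5,-3.54,0],"yaw":0},{"claw":-1,"delta_pos":[5.5,-3.54,0],"yaw":0}]}}

```text
clock: 1.2
eef_pos: [519.8, -180.2, 404.8]
tcp_rot: [3.141, -0.0, 0.363]
contact_force: [0.2, 0.1, -0.1]
opening: 1.003
grasp_force: 0.0
```

{"op": "apply_moves", "data": {"deltas": [{"claw":-1,"delta_pos":[0,0,0],"yaw":0},{"claw":-1,"delta_pos":[0,0,0],"yaw":0},{"claw":-1,"delta_pos":[0,0,0],"yaw":0}]}}

```text
clock: 1.58
eef_pos: [518.2, -183.0, 404.6]
tcp_rot: [-3.142, 0.0, 0.361]
contact_force: [0.1, -0.2, -0.6]
opening: 0.999
grasp_force: 0.0
```

Run:
```python
from h import *
f=look('wrist'); cv2.imwrite('pics/w1.png',f['img']); import pickle; pickle.dump(f,open('w1.pkl','wb'))
P=cloud(f)
q=P[(P[...,2]>106)&(P[...,2]<114)]; print(len(q),q.mean(0),((q.min(0)+q.max(0))/2),np.ptp(q,0))
go(487,181)
```

```text
2104 [ 533.74018728 -164.91868491  110.09822896] [ 533.16476901 -165.1873683   109.48919176] [51.48075069 51.75377041  6.96954746]
tool delta cm [ 9.9490e+00 -3.5171e+01 -3.0000e-03] len 365.5 yaw 0.3611
```

View pics/w1.png

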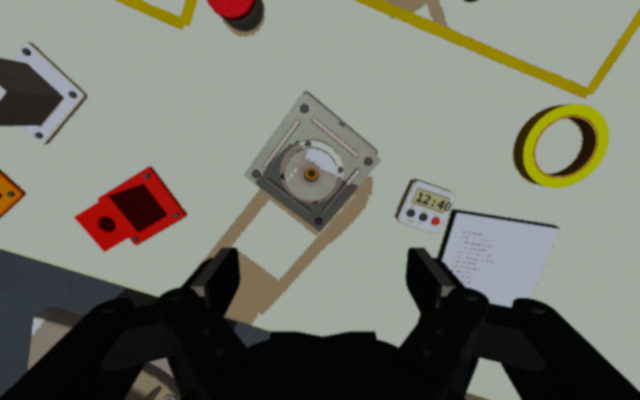

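The wrist view shows the stand with the housing, and the brass sleeve in its bore at about (312,174). The red look-alike is at (130,210) and the timer at (428,205). Next I'll compute the bore axis and the stand's yaw.

Run:
```python
from h import *
import pickle; f=pickle.load(open('w1.pkl','rb')); img=f['img']; P=cloud(f)
hsv=cv2.cvtColor(img,cv2.COLOR_BGR2HSV)
m=cv2.inRange(hsv,(8,110,40),(30,255,255)); m[:150]=0;m[200:]=0;m[:,:285]=0;m[:,340:]=0
v,u=np.nonzero(m); c=(u.min()+u.max())/2,(v.min()+v.max())/2
print(len(u),u.min(),u.max(),v.min(),v.max(),c,(u.mean(),v.mean()),'z',np.nanmedian(P[v,u],0))
for z in (99,98): print(plane(f,[c,(u.mean(),v.mean())],z))
t=((P[...,2]>108)&(P[...,2]<113)).astype(np.uint8)
cs=max(cv2.findContours(t,0,2)[0],key=cv2.contourArea); xy=plane(f,cs.reshape(-1,2),110)[:,:2]
print('top disc',cv2.minEnclosingCircle(xy.astype(np.float32)),cv2.fitEllipse(xy.astype(np.float32)))
b=((P[...,2]>74)&(P[...,2]<114)).astype(np.uint8); b[:70]=0;b[240:]=0;b[:,:235]=0;b[:,390:]=0
q=P[b>0]; print('stand',cv2.minAreaRect(q[:,:2].astype(np.float32)),np.median(q,0))
a=img[120:232,240:390]; cv2.imwrite('pics/w1c.png',cv2.resize(a,None,fx=5,fy=5,interpolation=cv2.INTER_CUBIC))
```

```text
135 304 317 168 180 (np.float64(310.5), np.float64(174.0)) (np.float64(310.89629629629627), np.float64(173.9777777777778)) z [ 530.6537822  -165.57526131   98.3089537 ]
[[ 531.61569672 -165.00309701   99.        ]
 [ 531.77599094 -165.36211145   99.        ]]
[[ 531.43002192 -165.02781853   98.        ]
 [ 531.59089812 -165.38813645   98.        ]]
top disc ((533.1185913085938, -165.13377380371094), 25.9245662689209) ((533.1793212890625, -165.1328887939453), (50.644203186035156, 50.743324279785156), 100.70118713378906)
stand ((535.2164916992188, -163.96792602539062), (104.41020202636719, 104.3188247680664), 72.3464584350586) [ 541.32456938 -162.00824384   79.69297265]
```

View pics/w1c.png

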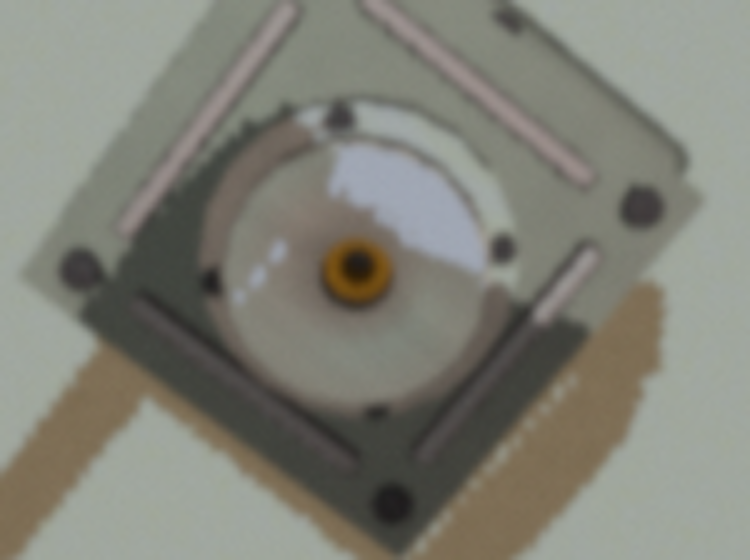

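{"op": "apply_moves", "data": {"deltas": [{"claw":-1,"delta_pos":[1.65,-5.85,0],"yaw":0},{"claw":-1,"delta_pos":[1.65,-5.85,0],"yaw":0},{"claw":-1,"delta_pos":[1.65,-5.85,0],"yaw":0},{"claw":-1,"delta_pos":[1.65,-5.85,0],"yaw":0},{"claw":-1,"delta_pos":[1.65,-5.85,0],"yaw":0},{"claw":-1,"delta_pos":[1.65,-5.9,0],"yaw":0},{"claw":-1,"delta_pos":[0,0,0],"yaw":0},{"claw":-1,"delta_pos":[0,0,0],"yaw":0}]}}

```text
clock: 2.62
eef_pos: [486.7, 180.8, 404.6]
tcp_rot: [3.141, 0.0, 0.363]
contact_force: [0.3, -0.2, -0.9]
opening: 1.0
grasp_force: 0.0
```

Run:
```python
from h import *
f=look('wrist'); cv2.imwrite('pics/w2.png',f['img']); import pickle; pickle.dump(f,open('w2.pkl','wb'))
P=cloud(f); s=r.sense(); print(s['eef_pos'],s['tcp_rot'])
for lo,hi in ((136,144),(67,82)):
    m=(P[...,2]>lo)&(P[...,2]<hi)&(np.hypot(P[...,0]-487,P[...,1]-181)<45); q=P[m]; v,u=np.nonzero(m)
    print(len(q),np.median(q,0),u.mean(),v.mean(),cv2.minAreaRect(q[:,:2].astype(np.float32)))
```

```text
[486.80152043 180.28779109 404.63149004] [3.14115589e+00 3.59693019e-04 3.61485370e-01]
599 [488.45955996 179.47678877 140.1808426 ] 324.7846410684474 202.8831385642738 ((487.5729675292969, 179.18653869628906), (21.97689437866211, 22.115859985351562), 51.25246047973633)
1216 [497.35462895 186.46362522  72.59294505] 324.5139802631579 178.68338815789474 ((487.4565124511719, 179.09323120117188), (50.29151916503906, 50.133140563964844), 62.802513122558594)
```

View pics/w2.png

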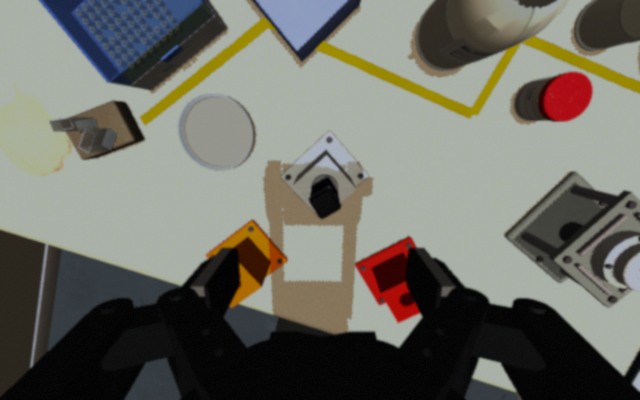

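The drift (grip top at z=140, 22x22 mm) is at (487.5,179.1), turned 51°, in the plain silver holder at (325,190) in the wrist view. The orange and red look-alikes are at (245,260) and (395,275). I'll approach it now.

{"op": "apply_moves", "data": {"deltas": [{"claw":-1,"delta_pos":[0.02,0.14,0],"yaw":-0.178},{"claw":-1,"delta_pos":[0,0,3],"yaw":-0.178},{"claw":-1,"delta_pos":[0,0,4],"yaw":-0.178},{"claw":-1,"delta_pos":[0,0,3],"yaw":0},{"claw":-1,"delta_pos":[0,0,2],"yaw":0},{"claw":-1,"delta_pos":[0,0,1.25],"yaw":0},{"claw":-1,"delta_pos":[0,0,0],"yaw":0},{"claw":-1,"delta_pos":[0,0,0],"yaw":0}]}}

```text
clock: 3.68
eef_pos: [487.8, 180.1, 272.9]
tcp_rot: [3.141, -0.001, 0.896]
contact_force: [-0.5, 0.1, -0.1]
opening: 1.001
grasp_force: 0.0
```

Run:
```python
from h import *
s=r.sense(); print(s['contact_force'],s['tcp_rot'])
go(487.5,179.1,272)
```

```text
[-0.4556673   0.1105455  -0.10290028] [ 3.14097403e+00 -9.57531205e-04  8.96157031e-01]
tool delta cm [-0.097  0.039  0.094] len 1.4 yaw 0.8962
```

{"op": "apply_moves", "data": {"deltas": [{"claw":-1,"delta_pos":[-0.1,0.04,0.1],"yaw":0},{"claw":1,"delta_pos":[0,0,0],"yaw":0},{"claw":1,"delta_pos":[0,0,0],"yaw":0},{"claw":1,"delta_pos":[0,0,0],"yaw":0},{"claw":1,"delta_pos":[0,0,0],"yaw":0},{"claw":1,"delta_pos":[0,0,0],"yaw":0},{"claw":1,"delta_pos":[0,0,0],"yaw":0}], "grip_force": 80}}

```text
clock: 4.55
eef_pos: [487.0, 179.4, 271.4]
tcp_rot: [-3.142, -0.0, 0.897]
contact_force: [-0.7, 0.1, 4.5]
opening: 0.247
grasp_force: 78.1
```

{"op": "apply_moves", "data": {"deltas": [{"claw":1,"delta_pos":[0,0,-0.3],"yaw":0},{"claw":1,"delta_pos":[0,0,-1],"yaw":0},{"claw":1,"delta_pos":[0,0,-2],"yaw":0},{"claw":1,"delta_pos":[0,0,-3],"yaw":0},{"claw":1,"delta_pos":[0,0,-3],"yaw":0},{"claw":1,"delta_pos":[0,0,-3],"yaw":0},{"claw":1,"delta_pos":[0,0,0],"yaw":0},{"claw":1,"delta_pos":[0,0,0],"yaw":0}]}}

```text
clock: 5.55
eef_pos: [486.6, 179.2, 393.5]
tcp_rot: [-3.141, 0.001, 0.897]
contact_force: [-0.9, -0.1, -3.2]
opening: 0.25
grasp_force: 78.4
```

Run:
```python
from h import *
s=r.sense(); print(s)
go(533.1,-165.1)
for n in ('scene','side'):
    f=look(n); P=cloud(f); np.savez(n+'1.npz',P=P,img=f['img'])
    m=(np.hypot(P[...,0]-487,P[...,1]-180)<22)&(P[...,2]>100)&(P[...,2]<250); q=P[m]
    h=np.histogram(q[:,2],bins=np.arange(100,252,6)); print(n,dict(zip(h[1].astype(int).tolist(),h[0].tolist())))
    for lo,hi in ((130,180),(182,192)):
        k=q[(q[:,2]>lo)&(q[:,2]<hi)]
        for a in range(lo,hi,10):
            kk=k[(k[:,2]>=a)&(k[:,2]<a+10)]
            if len(kk): print(a,kk.mean(0).round(1),np.ptp(kk,0).round(1))
a=np.load('side1.npz')['img'][170:290,240:370]; cv2.imwrite('pics/s1.png',cv2.resize(a,None,fx=4.5,fy=4.5,interpolation=cv2.INTER_CUBIC))
```

```text
{'clock': 5.55, 'qpos': array([ 3.49958697e-01,  1.99722719e-01,  1.87018565e+00, -3.89762613e-05,
        1.07244923e+00,  1.02398219e+00]), 'qvel': array([-0.00052548,  0.01515044,  0.01102157, -0.0003616 ,  0.00063976,
        0.00042649]), 'joint_efforts': array([-7.19450618e-04, -4.99129915e+01, -3.42400789e+01, -1.01941994e-03,
       -2.58646533e-02,  2.61124660e-05]), 'eef_pos': array([486.63370075, 179.20300628, 393.54892012]), 'tcp_rot': array([-3.14122414e+00,  6.71198478e-04,  8.96791600e-01]), 'contact_force': array([-0.87193804, -0.13499238, -3.15246301]), 'wrist_torque': array([ 0.00867619,  0.01858629, -0.0242331 ]), 'grasp_force': 78.3520245552063, 'opening': 0.24970361736947008}
tool delta cm [-2.4001e+01  2.5119e+01  7.0000e-03] len 347.4 yaw 0.8968
scene {100: 0, 106: 0, 112: 0, 118: 0, 124: 0, 130: 3, 136: 7, 142: 6, 148: 9, 154: 7, 160: 7, 166: 7, 172: 7, 178: 7, 184: 1, 190: 10, 196: 27, 202: 16, 208: 11, 214: 4, 220: 11, 226: 10, 232: 7, 238: 4, 244: 6}
130 [485.3 182.2 136.1] [7.5 7.9 6.7]
140 [483.7 181.9 145.8] [ 9.  12.1  8.9]
150 [484.7 182.3 155.1] [13.2 10.9  8. ]
160 [484.7 182.3 165.3] [7.6 9.8 9.3]
170 [484.3 181.7 175. ] [8.3 8.1 7.6]
182 [483.2 184.1 184.5] [7.2 8.3 9.7]
side {100: 0, 106: 0, 112: 0, 118: 0, 124: 0, 130: 5, 136: 15, 142: 13, 148: 17, 154: 15, 160: 15, 166: 17, 172: 16, 178: 15, 184: 14, 190: 12, 196: 49, 202: 36, 208: 32, 214: 32, 220: 40, 226: 41, 232: 44, 238: 39, 244: 41}
130 [487.  182.4 137. ] [9.1 6.  6.8]
140 [485.8 182.2 144.9] [10.7  9.9  9.6]
150 [485.9 182.2 155. ] [10.7  8.7  9.1]
160 [486.6 182.6 165.2] [12.2 11.9  9.7]
170 [486.3 182.1 175.2] [11.  10.2  9.6]
182 [486.3 182.9 186.1] [11.1  7.2  8. ]
```

View pics/s1.png

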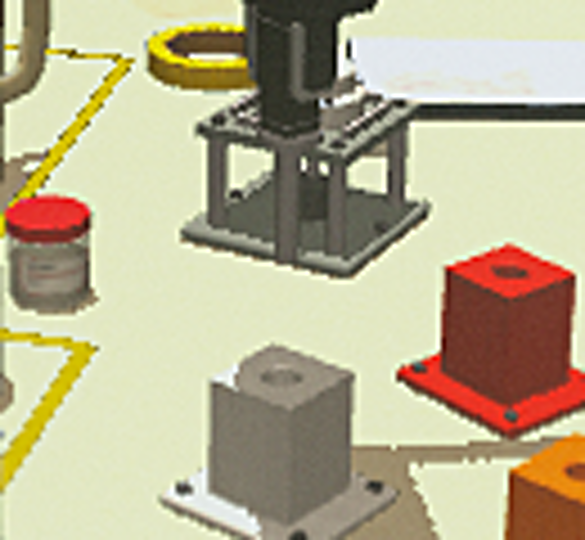

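The drift is held upright and clear of the holder, with its tip at about z=134, which matches TCP minus 259.4. Now over to the bore.

{"op": "apply_moves", "data": {"deltas": [{"claw":1,"delta_pos":[-2,2.1,0],"yaw":0},{"claw":1,"delta_pos":[-4,4.18,0],"yaw":0},{"claw":1,"delta_pos":[-4,4.18,0],"yaw":0},{"claw":1,"delta_pos":[-4,4.18,0],"yaw":0},{"claw":1,"delta_pos":[-4,4.18,0],"yaw":0},{"claw":1,"delta_pos":[-4,4.18,0],"yaw":0},{"claw":1,"delta_pos":[-2,2.12,0],"yaw":0},{"claw":1,"delta_pos":[0,0,0],"yaw":0}]}}

```text
clock: 6.65
eef_pos: [533.4, -166.8, 392.8]
tcp_rot: [-3.14, 0.001, 0.894]
contact_force: [-0.8, 1.0, -1.8]
opening: 0.243
grasp_force: 78.4
```

{"op": "apply_moves", "data": {"deltas": [{"claw":1,"delta_pos":[0,0,0],"yaw":0},{"claw":1,"delta_pos":[0,0,0],"yaw":0}]}}

```text
clock: 6.9
eef_pos: [533.4, -163.9, 393.8]
tcp_rot: [-3.141, 0.0, 0.898]
contact_force: [-0.1, -0.5, -1.6]
opening: 0.25
grasp_force: 78.5
```

Run:
```python
from h import *
s=r.sense(); print(s['eef_pos'],s['contact_force'],s['tcp_rot'])
go(533.1,-165.1,375)
# tip & housing as seen by both fixed cameras
for n in ('scene','side'):
    f=look(n); P=cloud(f); np.savez(n+'2.npz',P=P,img=f['img'])
    q=P[(np.hypot(P[...,0]-533,P[...,1]+165)<14)]
    for lo,hi in ((133,150),(150,170),(170,190)):
        k=q[(q[:,2]>lo)&(q[:,2]<hi)]; print(n,lo,len(k),k.mean(0).round(1),((k.min(0)+k.max(0))/2).round(1),np.ptp(k,0).round(1))
```

```text
[ 533.371931   -163.93624358  393.8044991 ] [-0.07174598 -0.51293002 -1.57325195] [-3.14072557e+00  1.03162152e-04  8.97881033e-01]
tool delta cm [-0.108  0.053  1.88 ] len 18.8 yaw 0.8979
scene 133 14 [ 532.1 -159.8  141.4] [ 532.4 -158.5  140.9] [13.5  9.3 15.7]
scene 150 23 [ 531.9 -159.6  159.5] [ 533.1 -160.4  159.9] [13.2  9.6 19.7]
scene 170 19 [ 532.7 -159.6  179.4] [ 533.1 -158.7  179.2] [11.7  8.8 18.2]
side 133 20 [ 533.8 -159.4  142.5] [ 533.8 -160.5  142.3] [ 9.7 10.7 13.5]
side 150 28 [ 534.5 -160.4  160. ] [ 534.5 -160.3  160. ] [ 9.7  9.7 19.9]
side 170 31 [ 533.6 -160.6  180.1] [ 534.1 -160.1  179. ] [11.7 14.3 18. ]
```

{"op": "apply_moves", "data": {"deltas": [{"claw":1,"delta_pos":[-0.1,0.05,1],"yaw":0},{"claw":1,"delta_pos":[0,0,0.8],"yaw":0},{"claw":1,"delta_pos":[0,0,0.4],"yaw":0},{"claw":1,"delta_pos":[0,0,0.1],"yaw":0},{"claw":1,"delta_pos":[0,0,0.1],"yaw":0},{"claw":1,"delta_pos":[0,0,0.1],"yaw":0},{"claw":1,"delta_pos":[0,0,0.1],"yaw":0},{"claw":1,"delta_pos":[0,0,0],"yaw":0}]}}

```text
clock: 8.0
eef_pos: [533.3, -166.0, 368.2]
tcp_rot: [-3.142, 0.0, 0.897]
contact_force: [-0.4, -0.3, -1.3]
opening: 0.245
grasp_force: 78.5
```

{"op": "apply_moves", "data": {"deltas": [{"claw":1,"delta_pos":[0,0,0.1],"yaw":0},{"claw":1,"delta_pos":[0,0,0.1],"yaw":0},{"claw":1,"delta_pos":[0,0,0],"yaw":0}]}}

```text
clock: 8.38
eef_pos: [533.2, -166.0, 366.1]
tcp_rot: [-3.141, 0.0, 0.897]
contact_force: [0.3, 0.1, -2.3]
opening: 0.248
grasp_force: 78.5
```

Run:
```python
from h import *
s=r.sense(); print(s['eef_pos'],s['contact_force'],s['wrist_torque'],s['tcp_rot'])
```

```text
[ 533.23329794 -165.98883181  366.06937275] [ 0.27294482  0.14580677 -2.30282018] [ 0.03029225  0.02148435 -0.02327332] [-3.14136194e+00  4.98779133e-05  8.96784514e-01]
```

{"op": "apply_moves", "data": {"deltas": [{"claw":1,"delta_pos":[0,0,0.1],"yaw":0},{"claw":1,"delta_pos":[0,0,0],"yaw":0}]}}

```text
clock: 8.62
eef_pos: [533.2, -166.0, 365.1]
tcp_rot: [-3.141, 0.0, 0.897]
contact_force: [-0.7, 0.3, -2.4]
opening: 0.25
grasp_force: 78.5
```

{"op": "apply_moves", "data": {"deltas": [{"claw":1,"delta_pos":[0,0,0.05],"yaw":0},{"claw":1,"delta_pos":[0,0,0],"yaw":0}]}}

```text
clock: 8.88
eef_pos: [533.3, -166.0, 364.6]
tcp_rot: [-3.142, 0.0, 0.897]
contact_force: [-0.4, 0.9, -1.9]
opening: 0.247
grasp_force: 78.5
```

{"op": "apply_moves", "data": {"deltas": [{"claw":1,"delta_pos":[0,0,0.08],"yaw":0},{"claw":1,"delta_pos":[0,0,0],"yaw":0}]}}

```text
clock: 9.12
eef_pos: [533.2, -166.0, 363.8]
tcp_rot: [-3.141, 0.0, 0.897]
contact_force: [-0.3, 0.1, -2.1]
opening: 0.248
grasp_force: 78.5
```

{"op": "apply_moves", "data": {"deltas": [{"claw":1,"delta_pos":[0,0,0.08],"yaw":0},{"claw":1,"delta_pos":[0,0,0],"yaw":0}]}}

```text
clock: 9.38
eef_pos: [533.3, -166.0, 363.0]
tcp_rot: [-3.142, 0.0, 0.897]
contact_force: [0.7, -0.7, -1.5]
opening: 0.249
grasp_force: 78.5
```

The tip is about 3 mm below the cone with no reaction force, so it is in the bore. I'll go on gently.

{"op": "apply_moves", "data": {"deltas": [{"claw":1,"delta_pos":[0,0,0.1],"yaw":0},{"claw":1,"delta_pos":[0,0,0.1],"yaw":0},{"claw":1,"delta_pos":[0,0,0.1],"yaw":0},{"claw":1,"delta_pos":[0,0,0],"yaw":0}]}}

```text
clock: 9.88
eef_pos: [533.3, -166.0, 360.0]
tcp_rot: [-3.141, 0.0, 0.897]
contact_force: [0.2, -0.1, -1.4]
opening: 0.252
grasp_force: 78.5
```

{"op": "apply_moves", "data": {"deltas": [{"claw":1,"delta_pos":[0,0,0.1],"yaw":0},{"claw":1,"delta_pos":[0,0,0.1],"yaw":0}]}}

```text
clock: 10.12
eef_pos: [533.3, -166.0, 358.1]
tcp_rot: [3.142, -0.0, 0.897]
contact_force: [0.4, 0.1, -2.5]
opening: 0.246
grasp_force: 78.5
```

{"op": "apply_moves", "data": {"deltas": [{"claw":1,"delta_pos":[0,0,0.1],"yaw":0},{"claw":1,"delta_pos":[0,0,0.1],"yaw":0}]}}

```text
clock: 10.38
eef_pos: [533.4, -166.0, 356.6]
tcp_rot: [3.141, -0.0, 0.897]
contact_force: [-2.2, -0.0, 5.5]
opening: 0.248
grasp_force: 79.8
```

{"op": "apply_moves", "data": {"deltas": [{"claw":1,"delta_pos":[0,0,0.1],"yaw":0},{"claw":1,"delta_pos":[0,0,0.1],"yaw":0}]}}

```text
clock: 10.62
eef_pos: [533.4, -166.0, 354.7]
tcp_rot: [3.141, -0.0, 0.897]
contact_force: [-1.6, 0.9, 5.7]
opening: 0.247
grasp_force: 79.8
```

{"op": "apply_moves", "data": {"deltas": [{"claw":1,"delta_pos":[0,0,0.1],"yaw":0},{"claw":1,"delta_pos":[0,0,0.1],"yaw":0}]}}

```text
clock: 10.88
eef_pos: [533.4, -166.0, 352.8]
tcp_rot: [3.141, -0.0, 0.897]
contact_force: [-2.1, 0.5, 5.7]
opening: 0.246
grasp_force: 79.8
```

The reaction is steady at about 8 N and the sleeve is moving.

{"op": "apply_moves", "data": {"deltas": [{"claw":1,"delta_pos":[0,0,0.1],"yaw":0},{"claw":1,"delta_pos":[0,0,0.1],"yaw":0},{"claw":1,"delta_pos":[0,0,0.1],"yaw":0},{"claw":1,"delta_pos":[0,0,0.1],"yaw":0},{"claw":1,"delta_pos":[0,0,0.1],"yaw":0}]}}

```text
clock: 11.5
eef_pos: [533.4, -166.0, 347.7]
tcp_rot: [3.141, -0.0, 0.897]
contact_force: [-1.7, 1.0, 6.1]
opening: 0.25
grasp_force: 79.8
```

{"op": "apply_moves", "data": {"deltas": [{"claw":1,"delta_pos":[0,0,0.1],"yaw":0},{"claw":1,"delta_pos":[0,0,0.1],"yaw":0},{"claw":1,"delta_pos":[0,0,0.1],"yaw":0},{"claw":1,"delta_pos":[0,0,0.1],"yaw":0},{"claw":1,"delta_pos":[0,0,0.1],"yaw":0}]}}

```text
clock: 12.12
eef_pos: [533.3, -166.0, 342.7]
tcp_rot: [3.141, -0.0, 0.897]
contact_force: [-1.8, 0.5, 6.0]
opening: 0.251
grasp_force: 79.8
```

{"op": "apply_moves", "data": {"deltas": [{"claw":1,"delta_pos":[0,0,0.1],"yaw":0},{"claw":1,"delta_pos":[0,0,0.1],"yaw":0},{"claw":1,"delta_pos":[0,0,0.1],"yaw":0},{"claw":1,"delta_pos":[0,0,0.1],"yaw":0}]}}

```text
clock: 12.62
eef_pos: [533.4, -166.0, 338.7]
tcp_rot: [3.141, -0.0, 0.897]
contact_force: [-2.3, 0.2, 6.0]
opening: 0.252
grasp_force: 79.8
```

{"op": "apply_moves", "data": {"deltas": [{"claw":1,"delta_pos":[0,0,0.1],"yaw":0},{"claw":1,"delta_pos":[0,0,0.1],"yaw":0},{"claw":1,"delta_pos":[0,0,0.1],"yaw":0},{"claw":1,"delta_pos":[0,0,0.1],"yaw":0},{"claw":1,"delta_pos":[0,0,0.1],"yaw":0},{"claw":1,"delta_pos":[0,0,0.1],"yaw":0},{"claw":1,"delta_pos":[0,0,0],"yaw":0},{"claw":1,"delta_pos":[0,0,0],"yaw":0}]}}

```text
clock: 13.62
eef_pos: [533.4, -166.0, 332.6]
tcp_rot: [3.141, -0.0, 0.897]
contact_force: [-1.5, 1.0, 5.5]
opening: 0.246
grasp_force: 79.8
```

Run:
```python
from h import *
f=look('side'); P=cloud(f)
q=P[(np.hypot(P[...,0]-533,P[...,1]+165)<18)]; q=q[(q[:,2]<175)&(q[:,2]>10)]
h=np.histogram(q[:,2],bins=np.arange(10,176,4)); print(dict(zip(h[1].astype(int).tolist(),h[0].tolist())))
s=r.sense(); print(s['eef_pos'],s['contact_force'])
cv2.imwrite('pics/s3.png',cv2.resize(f['img'][150:240,260:360],None,fx=6,fy=6,interpolation=cv2.INTER_CUBIC))
```

```text
{10: 13, 14: 11, 18: 15, 22: 7, 26: 11, 30: 16, 34: 22, 38: 3, 42: 4, 46: 2, 50: 0, 54: 0, 58: 0, 62: 0, 66: 0, 70: 0, 74: 0, 78: 0, 82: 0, 86: 0, 90: 0, 94: 0, 98: 0, 102: 1, 106: 16, 110: 20, 114: 6, 118: 4, 122: 6, 126: 7, 130: 2, 134: 12, 138: 18, 142: 12, 146: 17, 150: 11, 154: 14, 158: 13, 162: 13, 166: 14, 170: 11}
[ 533.36574976 -166.03661681  332.58180927] [-1.43387668  0.90225008  5.80685511]
```

View pics/s3.png

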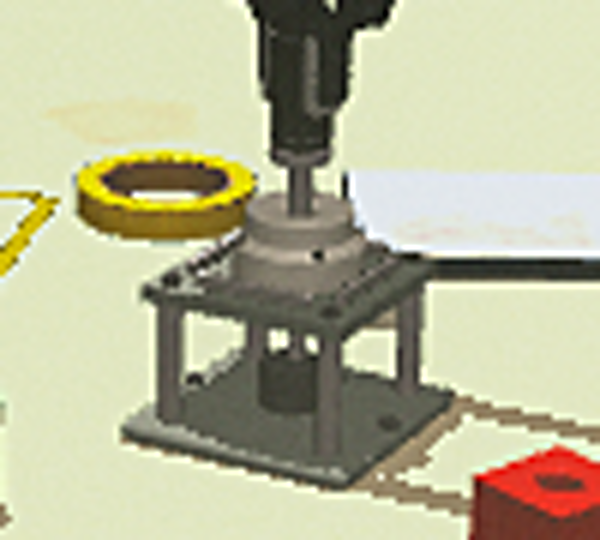

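The side view shows the drift through the housing with its collar at about z=133, so the tip is near 73 and the sleeve about 25 mm down, completely out. I'll draw it out.

{"op": "apply_moves", "data": {"deltas": [{"claw":1,"delta_pos":[0,0,-0.3],"yaw":0},{"claw":1,"delta_pos":[0,0,-0.5],"yaw":0},{"claw":1,"delta_pos":[0,0,-1],"yaw":0},{"claw":1,"delta_pos":[0,0,-1],"yaw":0},{"claw":1,"delta_pos":[0,0,-1],"yaw":0},{"claw":1,"delta_pos":[0,0,-1],"yaw":0},{"claw":1,"delta_pos":[0,0,-1.5],"yaw":0},{"claw":1,"delta_pos":[0,0,0],"yaw":0}]}}

```text
clock: 14.68
eef_pos: [533.7, -166.1, 396.7]
tcp_rot: [3.139, -0.001, 0.897]
contact_force: [0.2, 0.1, -2.8]
opening: 0.245
grasp_force: 78.7
```

Run:
```python
from h import *
s=r.sense(); print(s['eef_pos'],s['contact_force'])
go(487.0,179.4)
```

```text
[ 533.71636032 -166.14937914  396.67663926] [ 0.19239385  0.07875581 -2.77695828]
tool delta cm [ 24.083 -25.217  -0.039] len 348.7 yaw 0.8968
```

{"op": "apply_moves", "data": {"deltas": [{"claw":1,"delta_pos":[2,-2.1,0],"yaw":0},{"claw":1,"delta_pos":[4,-4.2,0],"yaw":0},{"claw":1,"delta_pos":[4,-4.2,0],"yaw":0},{"claw":1,"delta_pos":[4,-4.2,0],"yaw":0},{"claw":1,"delta_pos":[4,-4.2,0],"yaw":0},{"claw":1,"delta_pos":[4,-4.2,0],"yaw":0},{"claw":1,"delta_pos":[2.08,-2.12,0],"yaw":0},{"claw":1,"delta_pos":[0,0,0],"yaw":0}]}}

```text
clock: 15.68
eef_pos: [486.1, 181.3, 394.8]
tcp_rot: [-3.141, 0.0, 0.9]
contact_force: [-0.1, -0.7, -2.3]
opening: 0.247
grasp_force: 78.9
```

{"op": "apply_moves", "data": {"deltas": [{"claw":1,"delta_pos":[0,0,0],"yaw":0},{"claw":1,"delta_pos":[0,0,0],"yaw":0},{"claw":1,"delta_pos":[0,0,0],"yaw":0}]}}

```text
clock: 16.05
eef_pos: [486.7, 178.7, 395.1]
tcp_rot: [3.142, 0.0, 0.895]
contact_force: [-0.7, 0.1, -2.0]
opening: 0.247
grasp_force: 78.9
```

Run:
```python
from h import *
s=r.sense(); print(s['eef_pos'],s['contact_force'],s['tcp_rot'])
go(487.0,179.4)
f=look('side'); P=cloud(f); q=P[(np.hypot(P[...,0]-487,P[...,1]-180)<22)]
h=np.histogram(q[:,2],bins=np.arange(100,220,4)); print(dict(zip(h[1].astype(int).tolist(),h[0].tolist())))
for lo in range(140,190,10):
  k=q[(q[:,2]>lo)&(q[:,2]<lo+10)]; print(lo,k.mean(0).round(1))
f=look('wrist'); P=cloud(f); m=(np.abs(P[...,2]-72)<4)&(np.hypot(P[...,0]-487,P[...,1]-180)<45); k=P[m]; print(len(k), k.size and cv2.minAreaRect(k[:,:2].astype(np.float32)))
```

```text
[486.699065  178.7052107 395.1007045] [-0.69904348  0.08256252 -2.00500115] [3.14151196e+00 1.11647338e-05 8.95468480e-01]
tool delta cm [ 0.073 -0.02  -0.   ] len 0.8 yaw 0.8955
{100: 0, 104: 0, 108: 0, 112: 0, 116: 0, 120: 0, 124: 0, 128: 0, 132: 0, 136: 8, 140: 9, 144: 8, 148: 10, 152: 6, 156: 10, 160: 9, 164: 10, 168: 10, 172: 11, 176: 10, 180: 11, 184: 12, 188: 9, 192: 5, 196: 22, 200: 34, 204: 25, 208: 26, 212: 26}
140 [486.9 182.8 145.3]
150 [487.  182.  155.2]
160 [486.7 182.1 165.1]
170 [486.4 182.4 174.9]
180 [486.5 182.8 184.9]
1804 ((487.2227478027344, 179.03427124023438), (50.82018280029297, 50.05055618286133), 62.80717468261719)
```

{"op": "apply_moves", "data": {"deltas": [{"claw":1,"delta_pos":[0.05,0,2],"yaw":0},{"claw":1,"delta_pos":[0,0,2],"yaw":0},{"claw":1,"delta_pos":[0,0,1],"yaw":0},{"claw":1,"delta_pos":[0,0,0.5],"yaw":0},{"claw":1,"delta_pos":[0,0,0.5],"yaw":0},{"claw":1,"delta_pos":[0,0,0.3],"yaw":0},{"claw":1,"delta_pos":[0,0,0.3],"yaw":0},{"claw":1,"delta_pos":[0,0,0.2],"yaw":0}]}}

```text
clock: 17.15
eef_pos: [486.8, 180.0, 327.1]
tcp_rot: [3.141, -0.0, 0.897]
contact_force: [1.2, -0.5, -1.7]
opening: 0.243
grasp_force: 78.9
```

{"op": "apply_moves", "data": {"deltas": [{"claw":1,"delta_pos":[0,0,1],"yaw":0},{"claw":1,"delta_pos":[0,0,1],"yaw":0},{"claw":1,"delta_pos":[0,0,1],"yaw":0},{"claw":1,"delta_pos":[0,0,1],"yaw":0},{"claw":1,"delta_pos":[0,0,0.5],"yaw":0},{"claw":1,"delta_pos":[0,0,0.3],"yaw":0},{"claw":1,"delta_pos":[0,0,0.3],"yaw":0},{"claw":1,"delta_pos":[0,0,0],"yaw":0}]}}

```text
clock: 18.15
eef_pos: [486.8, 179.9, 276.1]
tcp_rot: [-3.142, -0.0, 0.897]
contact_force: [-0.8, -0.1, -1.5]
opening: 0.246
grasp_force: 78.9
```

{"op": "apply_moves", "data": {"deltas": [{"claw":1,"delta_pos":[0,0,0.15],"yaw":0},{"claw":1,"delta_pos":[0,0,0.1],"yaw":0},{"claw":1,"delta_pos":[0,0,0],"yaw":0}]}}

```text
clock: 18.52
eef_pos: [486.8, 179.9, 273.6]
tcp_rot: [3.142, -0.0, 0.897]
contact_force: [-0.7, 0.3, -2.1]
opening: 0.245
grasp_force: 78.9
```

{"op": "apply_moves", "data": {"deltas": [{"claw":1,"delta_pos":[0,0,0.1],"yaw":0},{"claw":1,"delta_pos":[0,0,0],"yaw":0}]}}

```text
clock: 18.77
eef_pos: [486.8, 179.9, 272.5]
tcp_rot: [-3.142, 0.0, 0.897]
contact_force: [-0.1, 0.6, -2.5]
opening: 0.248
grasp_force: 78.9
```

{"op": "apply_moves", "data": {"deltas": [{"claw":1,"delta_pos":[0,0,0.06],"yaw":0},{"claw":1,"delta_pos":[0,0,0],"yaw":0}]}}

```text
clock: 19.02
eef_pos: [486.8, 179.9, 271.9]
tcp_rot: [-3.142, 0.0, 0.897]
contact_force: [0.3, -0.6, -1.4]
opening: 0.247
grasp_force: 78.9
```

{"op": "apply_moves", "data": {"deltas": [{"claw":1,"delta_pos":[0,0,0.04],"yaw":0},{"claw":0.4,"delta_pos":[0,0,0],"yaw":0},{"claw":0.2,"delta_pos":[0,0,0],"yaw":0},{"claw":-0.5,"delta_pos":[0,0,0],"yaw":0},{"claw":-1,"delta_pos":[0,0,0],"yaw":0},{"claw":-1,"delta_pos":[0,0,0],"yaw":0},{"claw":-1,"delta_pos":[0,0,0],"yaw":0}]}}

```text
clock: 19.9
eef_pos: [486.8, 179.9, 271.6]
tcp_rot: [-3.142, 0.0, 0.897]
contact_force: [0.5, 0.1, -0.2]
opening: 1.002
grasp_force: 0.0
```

{"op": "apply_moves", "data": {"deltas": [{"claw":-1,"delta_pos":[0,0,-1],"yaw":0},{"claw":-1,"delta_pos":[0,0,-3],"yaw":0},{"claw":-1,"delta_pos":[0,0,-4],"yaw":0},{"claw":-1,"delta_pos":[0,0,-4],"yaw":0},{"claw":-1,"delta_pos":[0,0,-1.3],"yaw":0},{"claw":-1,"delta_pos":[0,0,0],"yaw":0},{"claw":-1,"delta_pos":[0,0,0],"yaw":0},{"claw":-1,"delta_pos":[0,0,0],"yaw":0}]}}

```text
clock: 20.9
eef_pos: [486.5, 179.8, 403.2]
tcp_rot: [-3.14, 0.002, 0.897]
contact_force: [-0.3, -0.1, 0.4]
opening: 0.999
grasp_force: 0.0
```

Run:
```python
from h import *
f=look('wrist'); P=cloud(f); print(r.sense()['eef_pos'])
for lo,hi in ((136,144),(67,76)):
    m=(P[...,2]>lo)&(P[...,2]<hi)&(np.hypot(P[...,0]-487,P[...,1]-181)<45); q=P[m]
    print(len(q),np.median(q,0),cv2.minAreaRect(q[:,:2].astype(np.float32)))
f=look('side'); P=cloud(f); q=P[(np.hypot(P[...,0]-487,P[...,1]-180)<16)]
h=np.histogram(q[:,2],bins=np.arange(60,160,4)); print(dict(zip(h[1].astype(int).tolist(),h[0].tolist())))
for n,R in (('side',1),):
    q=P[(np.hypot(P[...,0]-533,P[...,1]+165)<18)]; q=q[(q[:,2]<75)&(q[:,2]>10)]
    print(np.histogram(q[:,2],bins=np.arange(10,78,4))[0])
    P0=np.load('side0.npz')['P']; q=P0[(np.hypot(P0[...,0]-533,P0[...,1]+165)<18)]; q=q[(q[:,2]<75)&(q[:,2]>10)]
    print(np.histogram(q[:,2],bins=np.arange(10,78,4))[0])
```

```text
[486.59559392 179.84305328 403.4137931 ]
608 [486.99157398 181.1167948  140.27886396] ((486.6170349121094, 180.6620330810547), (21.735536575317383, 21.109771728515625), 51.8761100769043)
1226 [495.50515086 186.68570071  72.47343089] ((487.3457336425781, 179.29885864257812), (50.45372009277344, 50.11881637573242), 62.653324127197266)
{60: 0, 64: 0, 68: 7, 72: 20, 76: 39, 80: 17, 84: 24, 88: 23, 92: 22, 96: 18, 100: 22, 104: 23, 108: 22, 112: 21, 116: 20, 120: 24, 124: 18, 128: 23, 132: 22, 136: 38, 140: 23, 144: 0, 148: 0, 152: 0}
[14 10  7 14  9 18 19  4  5  1  0  0  0  0  0  0]
[13  8 11 12 13 17 22  3  5  1  0  0  0  0  0  0]
```

```bash
python3 -c "
from rig import r; print(r.sign_off())"
```

```text
the job is handed in; nothing more can be done
None
```

I pressed the sleeve about 25 mm down, so it is out below the housing, at roughly 8 N and never near the 25 N limit. The drift is back in its holder fully home, about 1.6 mm off the hole's axis, and the job was handed in at about 21 s; the hand-in returned no verdict, and the sleeve depth comes from arm position and force, not a direct view of the sleeve.

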